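Right the toppled jar in its dispensing lane

TASK

One white-lidded jar has toppled over in its lane of the wooden jar organiser, which is restocked from the side where you stand. Draw that lane's follower back by its brass knob, toward you, to make room, tip the jar up onto its base without lifting it out of the lane, then slide the follower up again until the three white-lidded jars stand snugly in a row between the front panel and the follower. Do not knock over any standing jar or shift the black-lidded jars in the other lane.

Things in the scene. Friction and masses are not known exactly. Their poses are not given: they have to be found in the camera images.
- organiser: light wooden two-lane jar organiser, fixed, 279 (x) x 127 (y) mm. Origin: centre of its underside; +x runs along the lanes from the back (near the robot) to the front panel (far from it), +y left. Lane floors at z 6 mm, rail tops 24, front panel top 40, its inner face at x +133.5; back panel top 28. White-lidded lane: 52 wide, centre y +33.5; black-lidded lane: 63 wide, centre y -28.
- tipped_jar: the toppled white-lidded screw jar, diameter 48.6 mm, 40 mm tall, about 0.12 kg. Origin: centre of its base; +z is the jar's axis from base to lid. At the start it lies along the lane, lid to the front panel: 4 to 5 cm free between its lid and the second jar, but between its base and the follower only 4 to 20 mm, too little to stand up in.
- front_jar: standing white-lidded jar next to the front panel, same size as the toppled one. Origin: centre of its base, +z up.
- second_jar: standing white-lidded jar behind the front jar, same size. Origin: centre of its base, +z up.
- follower (a joint): slide of the white-lidded lane's follower in m: how far it is drawn back from its foremost place, 0 to 0.138 (fully back, nearest the robot). Its face is then 106 mm + this value from the front panel's inner face. It stays where it is left; about 2 N moves it.
- follower_knob (a point): centre of the follower's brass knob, 20 mm in diameter and 14 mm tall, on an 8 mm post, 72 mm above the table and 12.5 mm behind the follower's face. Axes as the organiser's. Keep the gripper and arm clear of the green hand press, 297 mm tall, that stands left of the organiser (right edge at y = -35 mm), and of the window ledge along its right (edge at y = -373 mm, 187 mm high).
- follower_face (a point): foot of the follower's front face at the lane's centre line, on the lane floor; the face is a wooden plate 48 mm wide and 36 mm high. Axes as the organiser's.
- black_jar_0: standing black-lidded jar in the other lane, next to the front panel, 58.6 mm in diameter, 46 mm tall. Origin: centre of its base, +z up.
- black_jar_1: the second black-lidded jar, like the first, next to that lane's own follower, whose like knob stands about 132 mm from the front panel's inner face on that lane's centre line.
Not all that is in view belongs to the job. Leave any orange look-alike of the second_jar alone. What is shaped like the tipped_jar but orange is not meant.

How it is judged:
On the way, in this order (a step that is already met when the one before it is completed fails the run):
1. the follower has been drawn back at least 20 mm from where it stood (distance of follower_knob from where it was at the start of the episode above 0.02 m), for 0.1 s.
2. the toppled jar stands upright on the floor of its lane (angle between tipped_jar's own z axis and vertical below 0.1 rad and z of tipped_jar in the frame of organiser below 0.011 m and y of tipped_jar in the frame of organiser between 0.027 and 0.04 m), for 0.2 s.
At the end, for the whole second after the job is handed in: All three white-lidded jars stand upright (within about 6 degrees) and at rest in their lane, the righted one last in the row, with no gap over 5 mm between front panel and front jar, from jar to jar, or between the last jar and the follower (all of step 2 and angle between each of front_jar, second_jar's own z axis and vertical below 0.1 rad and x of front_jar in the frame of organiser above 0.1042 m and horizontal distance between front_jar and second_jar below 0.0536 m and horizontal distance between second_jar and tipped_jar below 0.0536 m and x of tipped_jar in the frame of follower_face below 0.0293 m and linear speed of tipped_jar below 0.02 m/s); the robot touches nothing.
It fails at once if the toppled jar is lifted out of the lane (its base centre more than 65 mm above the table) (height (world z) of tipped_jar above 0.065 m).
It fails at once if a standing white-lidded jar is knocked over (tilted beyond 30 degrees) (angle between any of front_jar, second_jar's own z axis and vertical above 0.52 rad).
It fails at once if a black-lidded jar in the other lane is shifted by more than 15 mm or knocked over (distance of any of black_jar_0, black_jar_1 from where it was at the start of the episode above 0.015 m or angle between any of black_jar_0, black_jar_1's own z axis and vertical above 0.52 rad).
It also fails if it takes over 58 s, if anything falls off the work surface, if the arm or the gripper's body presses on something with over 40 N, if the wrist force passes 120 N, or if a joint passes its speed limit or range.

ROBOT

A 7-joint arm with a two-finger parallel gripper is mounted at the origin on a cart in front of the work surface, level with it; the furniture and walls round the work are solid. World frame = base frame: x ahead of the robot, y to its left, z up, the work surface at z = 0. Lengths are in m, angles in rad, forces in N, time in s.
With the tool pointing down it reaches from about 0.375 to 0.925 m from the base axis. Payload 3.1 kg.
Tool frame: the origin (TCP) lies between the finger pads; the fingertips stand 19 mm ahead of it and the grasp point (between the pads) is the TCP; z points along the fingers, y is the line along which they close (so a half turn about z gives the same grasp; the last joint's range is limited). The gripper opens to 85 mm and grips with 20 to 120 N. Pads are 22 mm wide; open, the fingers measure 114 mm over their backs; the gripper's body (76 mm by 85 mm) begins 54 mm behind the grasp point. The pads swing forward as they close: fully open they stand 13 mm farther back than shut.
Start: joints at [-1.44, 0.383, 0.044, 1.598, -0.018, 1.161, -0.05], TCP at [0.147, 0.633, 0.25] pointing down, gripper open.
Joint ranges: [-2.61, 2.61], [-0.41, 2.15], [-1.48, 1.57], [0, 2.5], [-1.57, 4.71], [0.05, 1.97], [-2.85, 2.85]. Speed limits (rad/s): [2.79, 2.79, 3.14, 3.14, 3.14, 3.14, 3.14].

INTERFACE

Orientations are given as a unit quaternion [x, y, z, w].
In Python, from bench import move_ptp, movel, move_j, move_gripper, pause, inverse_kinematics, read_camera, camera_params, MotionError, sign_off, look_for, tip_of, read_time_s, read_qpos, read_joint_vel, read_effort, read_eef_pos, read_tcp_rot, read_ft_force, read_ft_torque, read_finger_gap, read_grasp_force gives the robot as it stands. Calls block until the motion is done:
- move_ptp(position, orientation): joint-space move of the TCP to a pose.
- movel(position, orientation=None, speed=0.15): straight line of the TCP; orientation=None keeps the orientation; speed is the mean speed in m/s.
- move_j(angles): joint-space move.
- move_gripper(opening, effort=None): finger opening in m; effort is the grip in N (None keeps the last); returns when the fingers have stopped.
- pause(seconds).
- inverse_kinematics(position, orientation): joint angles nearest the present ones, or None.
- read_camera(name): name is "scene" or "top" or "wrist"; returns the picture (420x560x3 uint8, red, green, blue); there is no depth.
- camera_params(name): a dict with "K" (3x3 intrinsics, pixels), "camera_from_world" (4x4, takes a point from world to camera coordinates). Camera axes: x right, y down, z forward; pixel columns grow to the right and rows downward; lengths in m; the calibration is good to about 2 mm. A picture is of the moment at which its call begins: read the wrist's pose just before it. camera_params takes no time and is no camera call; for the wrist camera it gives the pose at the moment of the call.
A pose or a line that the arm cannot do raises MotionError and nothing moves.
- sign_off(): hands the job in; it is judged then, once.
Trained networks look in the newest picture that a camera, given by its name, has taken for a name from the list of things; names that differ only in an ending like _2 or _b are one class to them, and where a whole thing is asked for, a point or a joint stands for the part that bears it (a point fixed in the world has none). Each returns a list of dicts, best first, with "confidence" (0 to 1); they miss things now and then, are a little off and sometimes report something else, mostly with a low value. They report only what shows in the picture. A call takes as long as a camera call. They do not tell look-alikes from the thing itself.
- look_for(camera, name): "at" ([column, row] in pixels, amid what is visible of it).
- tip_of(camera, name): "at" ([column, row] in pixels: a listed point, or the origin of a listed thing).
Readings, each from a call of its own:
- read_time_s(): time.
- read_qpos(): joint angles.
- read_joint_vel(): joint speeds.
- read_effort(): joint torques, N m.
- read_eef_pos(): TCP position.
- read_tcp_rot(): TCP orientation.
- read_ft_force(): force on the tool from outside, world axes, zero at the start.
- read_ft_torque(): the same for the moment, N m.
- read_finger_gap(): finger opening in m.
- read_grasp_force(): force on a finger pad.
Only numpy, scipy, OpenCV 4.12 (cv2) and the standard library are available. Lean on these libraries where they do the work, as an engineer would, in place of code of your own. Each camera call takes 0.05 s, during which the arm holds its last target. There are 200 camera calls.

## Working session

There is one attempt and no reset: what is moved stays moved. The work goes in short steps, each a Python script; the robot and the scene stay as the last script left them, time stands still between calls to the robot, and variables do not carry over. Pictures are saved under pics/ and viewed, at most 13 in all, crops included, and the job is handed in when it is done.

```bash
mkdir -p pics; ls; cat > h.py <<'E'
import numpy as np, cv2
from bench import *
def ray(cam,px,z):
    """world point on plane z through pixel"""
    c=camera_params(cam);K=np.array(c["K"]);T=np.array(c["camera_from_world"])
    R,t=T[:3,:3],T[:3,3];o=-R.T@t
    d=R.T@np.linalg.solve(K,[px[0],px[1],1.]);return o+d*(z-o[2])/d[2]
def proj(cam,p):
    c=camera_params(cam);K=np.array(c["K"]);T=np.array(c["camera_from_world"])
    q=K@(T[:3,:3]@np.asarray(p,float)+T[:3,3]);return q[:2]/q[2]
def save(cam,name,crop=None,s=1):
    im=read_camera(cam)
    if crop: a,b,c,d=crop; im=im[b:d,a:c]
    cv2.imwrite("pics/"+name,cv2.resize(im[...,::-1],None,fx=s,fy=s,interpolation=cv2.INTER_CUBIC))
E
python3 - <<'E'
from h import *
print(read_time_s(),read_tcp_rot())
a=read_camera("top");
Z=dict(organiser=0,tipped_jar=.03,front_jar=.006,second_jar=.006,follower_knob=.072,follower_face=.006,black_jar_0=.006,black_jar_1=.006)
b=None
for cam in("top","scene"):
    b=read_camera(cam); cv2.imwrite(f"pics/{cam}0.png",b[...,::-1])
    for n,z in Z.items():
        for r in tip_of(cam,n)[:4]: print(cam,n,np.round(r["at"],1),round(r["confidence"],2),np.round(ray(cam,r["at"],z)[:2],4))
E
```

```text
pics
0.0 [ 1.14109927e-01  9.93467211e-01 -1.34844631e-03 -8.21365259e-05]
top organiser [315.6 263.9] 0.65 [ 0.536  -0.2544]
top tipped_jar [340.3 146. ] 0.79 [ 0.7774 -0.3038]
top tipped_jar [301.  293.3] 0.56 [ 0.4773 -0.2241]
top front_jar [289.8 217.1] 0.86 [ 0.6322 -0.2005]
top second_jar [293.4 239.6] 0.92 [ 0.5855 -0.2083]
top second_jar [246.3 253.7] 0.89 [ 0.5557 -0.1115]
top follower_knob [308.6 302.6] 0.71 [ 0.4622 -0.2379]
top follower_knob [314.1 265.1] 0.71 [ 0.5324 -0.2482]
top follower_knob [304.7 294.2] 0.48 [ 0.4777 -0.2305]
top follower_face [306.1 297.4] 0.59 [ 0.468  -0.2348]
top black_jar_0 [321.3 208.9] 0.71 [ 0.6498 -0.2659]
top black_jar_0 [326.9 239.4] 0.71 [ 0.5863 -0.2774]
top black_jar_1 [321.3 208.9] 0.71 [ 0.6498 -0.2659]
top black_jar_1 [326.9 239.4] 0.71 [ 0.5863 -0.2774]
scene organiser [325.9 236.9] 0.95 [ 0.5322 -0.2595]
scene tipped_jar [273.8 160.6] 0.93 [ 0.7727 -0.305 ]
scene front_jar [276.8 220. ] 0.82 [ 0.6368 -0.2021]
scene second_jar [268.  269.9] 0.62 [ 0.547  -0.1038]
scene second_jar [296.5 232.3] 0.6 [ 0.5814 -0.214 ]
scene second_jar [275.9 220. ] 0.47 [ 0.6382 -0.2005]
scene follower_knob [349.4 244.9] 0.8 [ 0.4559 -0.2425]
scene follower_face [337.8 258.8] 0.56 [ 0.4718 -0.236 ]
scene black_jar_0 [292.9 203.3] 0.83 [ 0.6507 -0.2636]
scene black_jar_1 [292.9 203.3] 0.83 [ 0.6507 -0.2636]
```

```bash
python3 - <<'E'
import cv2
a=cv2.imread("pics/top0.png")[120:340,200:400];b=cv2.imread("pics/scene0.png")[130:330,200:400]
cv2.imwrite("pics/c0.png",cv2.hconcat([cv2.resize(a,(400,440),interpolation=2),cv2.resize(b,(400,440),interpolation=2)]))
E
```

```text
(no output)
```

View pics/c0.png

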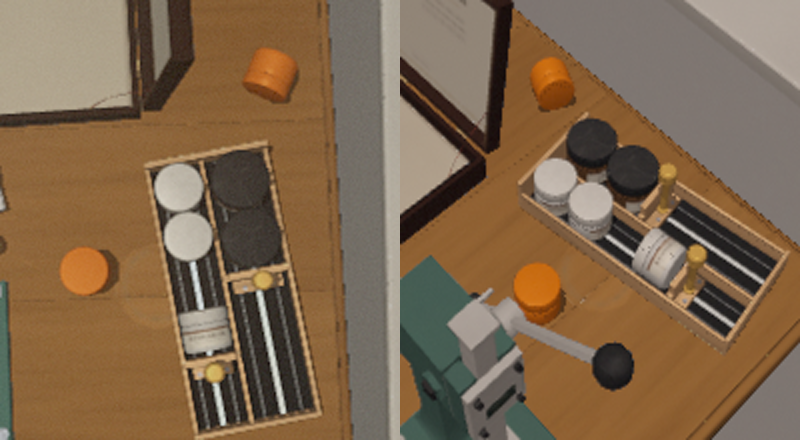

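View pics/scene0.png

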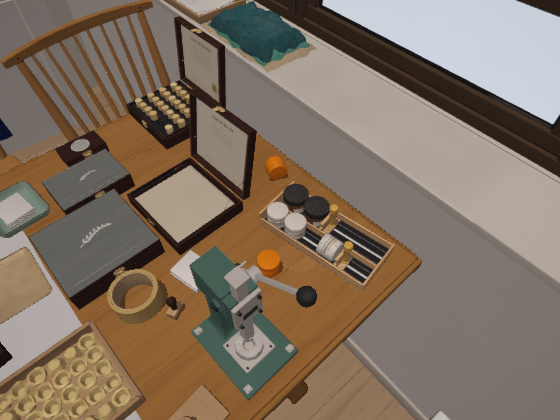

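View top0.

View pics/top0.png

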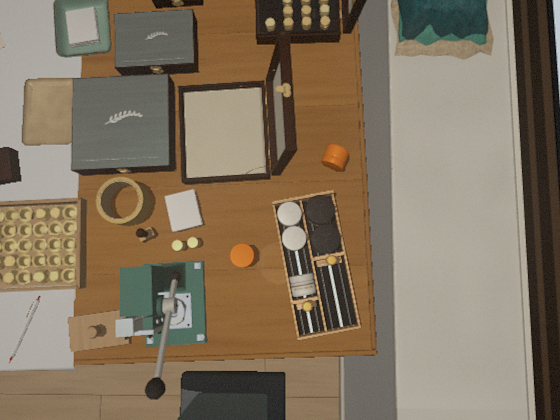

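```bash
cat >> h.py <<'E'
E
python3 - <<'E'
from h import *
from scipy.optimize import least_squares
# manual correspondences in organiser frame: corner px (top) + jar/black jars lids
c={(273.5,202.5):(.1395,.0635,.040),(334,191):(.1395,-.0635,.040),(298,338.5):(-.1395,.0635,.028),(360,325):(-.1395,-.0635,.028)}
def w(q,p): s,co=np.sin(q[2]),np.cos(q[2]); return np.array([q[0]+co*p[0]-s*p[1],q[1]+s*p[0]+co*p[1],p[2]])
f=lambda q:np.concatenate([proj("top",w(q,p))-k for k,p in c.items()])
r=least_squares(f,[.535,-.256,.1]);print(r.x,np.round(r.fun,1))
for n,px in dict(ball_top=(0,0)).items(): pass
for p in [(.53,-.256,0),(.53,-.256,.1)]:print(proj("top",p),proj("scene",p))
# organiser-frame coords of detections
def inv(q,p): s,co=np.sin(q[2]),np.cos(q[2]);d=np.array(p[:2])-q[:2];return np.round([co*d[0]+s*d[1],-s*d[0]+co*d[1]],4)
for n,p in dict(front=(.6322,-.2005),front_s=(.6368,-.2021),second=(.5855,-.2083),second_s=(.5814,-.214),tip=(.4773,-.2241),knob=(.4622,-.2379),knob_s=(.4559,-.2425),b0=(.6498,-.2659),b0s=(.6507,-.2636),b1=(.5863,-.2774)).items():print(n,inv(r.x,p))
C=np.linalg.inv(np.array(camera_params("top")["camera_from_world"]));print("topcam",C[:3,3]);C=np.linalg.inv(np.array(camera_params("scene")["camera_from_world"]));print("scenecam",C[:3,3])
print(camera_params("wrist")["camera_from_world"])
E
```

```text
[ 0.53651396 -0.25403117  0.19139507] [-1.4 -2.   0.2 -2.  -0.2  1.1  1.4  2.6]
[316.38014932 266.80867835] [325.46079674 238.3376602 ]
[319.03121613 266.24316003] [329.75222745 210.72880981]
front [0.1041 0.0344]
front_s [0.1083 0.0319]
second [0.0568 0.0356]
second_s [0.0517 0.0308]
tip [-0.0524  0.0406]
knob [-0.0699  0.03  ]
knob_s [-0.0769  0.0267]
b0 [ 0.109  -0.0332]
b0s [ 0.1103 -0.0311]
b1 [ 0.0444 -0.0324]
topcam [ 0.52033604 -0.21195443  0.90626548]
scenecam [0.20402265 0.14843873 0.74136752]
[[ 0.22720678  0.97384578  0.00121377 -0.64962487]
 [ 0.93342533 -0.21813136  0.28484358 -0.03715617]
 [ 0.27765848 -0.06358542 -0.95857324  0.37864718]
 [ 0.          0.          0.          1.        ]]
```

```bash
cat >> h.py <<'E'
from scipy.spatial.transform import Rotation as Rt
YAW=.1914
def quat(th=0.,yaw=None,sg=1):
    """tool z tilted th forward of straight down in the lane plane; jaws along the organiser's y"""
    yaw=YAW if yaw is None else yaw
    ex=np.array([np.cos(yaw),np.sin(yaw),0]);ey=np.array([-np.sin(yaw),np.cos(yaw),0])*sg
    z=np.sin(th)*ex-np.cos(th)*np.array([0,0,1]);return Rt.from_matrix(np.c_[np.cross(ey,z),ey,z]).as_quat()
def O(q,p):
    s,c=np.sin(q[2]),np.cos(q[2]);return np.array([q[0]+c*p[0]-s*p[1],q[1]+s*p[0]+c*p[1],p[2]])
E
python3 - <<'E'
from h import *
q=[.5365,-.254,.1914]
T={"over":(O(q,(-.03,.0335,.40)),0),"over3":(O(q,(-.03,.0335,.30)),0),"knob":(O(q,(-.073,.0335,.076)),0),"knobback":(O(q,(-.123,.0335,.076)),0),"grip-20":(O(q,(-.03,.0335,.05)),-.35),"g0":(O(q,(-.03,.0335,.05)),0),"g45":(O(q,(-.02,.0335,.05)),.8),"g65":(O(q,(-.02,.0335,.05)),1.13),"mid":((.55,.1,.45),0),"mid2":((.4,.45,.45),0)}
for n,(p,th) in T.items():
    for sg in(1,-1):
        j=inverse_kinematics(list(p),list(quat(th,sg=sg)));print(n,sg,np.round(p,3),None if j is None else np.round(j,2))
E
```

```text
over 1 [ 0.501 -0.227  0.4  ] [-1.45 -0.36  1.55  1.68  0.36  1.47  1.83]
over -1 [ 0.501 -0.227  0.4  ] [-0.48  0.11  0.92  1.67 -0.09  1.4  -0.93]
over3 1 [ 0.501 -0.227  0.3  ] [ 0.51  0.16 -0.17  1.78  0.03  1.21  2.09]
over3 -1 [ 0.501 -0.227  0.3  ] [-0.46  0.2   0.92  1.82 -0.17  1.21 -0.86]
knob 1 [ 0.458 -0.235  0.076] [-0.33  0.51  0.86  2.08 -0.55  0.79  2.63]
knob -1 [ 0.458 -0.235  0.076] [-0.38  0.55  0.93  2.08 -0.61  0.81 -0.46]
knobback 1 [ 0.409 -0.245  0.076] [ 0.61  0.32 -0.17  2.13  0.08  0.7   2.14]
knobback -1 [ 0.409 -0.245  0.076] [-0.41  0.51  1.01  2.17 -0.62  0.79 -0.37]
grip-20 1 [ 0.501 -0.227  0.05 ] [-0.33  0.79  0.8   1.79 -0.39  1.1   2.39]
grip-20 -1 [ 0.501 -0.227  0.05 ] [-0.43  0.89  0.96  1.79 -0.54  1.15 -0.63]
g0 1 [ 0.501 -0.227  0.05 ] [-0.34  0.63  0.85  2.   -0.66  0.81  2.66]
g0 -1 [ 0.501 -0.227  0.05 ] [-0.14  0.53  0.59  2.   -0.43  0.74 -0.67]
g45 1 [ 0.51  -0.225  0.05 ] [ 1.73  1.01 -1.23  2.28  1.9   0.23  0.87]
g45 -1 [ 0.51  -0.225  0.05 ] [ 1.73  1.01 -1.23  2.28  1.9   0.23 -2.27]
g65 1 [ 0.51  -0.225  0.05 ] [ 1.98  1.5  -1.26  2.31  2.41  0.22  0.84]
g65 -1 [ 0.51  -0.225  0.05 ] [ 1.98  1.5  -1.26  2.31  2.41  0.22 -2.3 ]
mid 1 [0.55 0.1  0.45] [-0.84  0.1   0.65  1.56 -0.06  1.5   1.57]
mid -1 [0.55 0.1  0.45] [-1.    0.11  0.83  1.56 -0.08  1.5  -1.55]
mid2 1 [0.4  0.45 0.45] [-1.03  0.19  0.14  1.44 -0.03  1.51  0.87]
mid2 -1 [0.4  0.45 0.45] [-1.38  0.2   0.56  1.45 -0.11  1.51 -2.2 ]
```

```bash
python3 - <<'E'
from h import *
p=read_eef_pos();movel([p[0],p[1],.42],speed=.25)
j=np.array(read_qpos());print(np.round(j,3));j2=j.copy();j2[0]=.33
dq=j2[0]-j[0];move_j(list(j2));print(read_eef_pos(),read_time_s())
q=[.5365,-.254,.1914]
move_ptp(list(O(q,(-.06,.0335,.32))),list(quat(0,sg=-1)))
print(np.round(read_qpos(),2),read_eef_pos(),read_time_s())
for z in(.05,.08):
  for x in(-.04,-.02,0):
    for th in(-.6,-.4,0,.2,.4,.5,.6,.8):
        j=inverse_kinematics(list(O(q,(x,.0335,z))),list(quat(th,sg=-1)));print(z,x,th,None if j is None else np.round(j,2))
Z=dict(organiser=0,tipped_jar=.03,front_jar=.006,second_jar=.006,follower_knob=.072,follower_face=.006,black_jar_1=.006)
C=np.array(read_camera("wrist"));cv2.imwrite("pics/w1.png",C[...,::-1])
for n,z in Z.items():
    for r in tip_of("wrist",n)[:3]: print(n,np.round(r["at"],1),round(r["confidence"],2),np.round(ray("wrist",r["at"],z)[:2],4))
np.save("w1T.npy",camera_params("wrist")["camera_from_world"])
E
```

```text
[-1.447  0.298  0.054  1.368 -0.016  1.479 -0.052]
[ 0.58950161 -0.27226341  0.41814576] 5.2833
[ 0.24  0.09  0.14  1.82 -0.01  1.24 -0.99] [ 0.47226225 -0.23245942  0.3208767 ] 6.175
0.05 -0.04 -0.6 [ 0.16  0.74  0.09  1.63  0.18  1.33 -1.23]
0.05 -0.04 -0.4 [ 0.17  0.63  0.11  1.75  0.12  1.12 -1.17]
0.05 -0.04 0 [ 0.26  0.45  0.12  2.   -0.08  0.7  -0.95]
0.05 -0.04 0.2 [ 0.35  0.39  0.08  2.11 -0.31  0.5  -0.69]
0.05 -0.04 0.4 [ 0.51  0.37 -0.01  2.21 -0.8   0.35 -0.15]
0.05 -0.04 0.5 [ 0.67  0.38 -0.14  2.24 -1.11  0.31  0.21]
0.05 -0.04 0.6 [ 0.97  0.42 -0.42  2.27 -1.38  0.26  0.56]
0.05 -0.04 0.8 [ 1.78  1.   -1.23  2.3   1.86  0.2  -2.22]
0.05 -0.02 -0.6 [ 0.15  0.77  0.09  1.58  0.18  1.35 -1.23]
0.05 -0.02 -0.4 [ 0.17  0.66  0.11  1.71  0.12  1.14 -1.18]
0.05 -0.02 0 [ 0.25  0.48  0.11  1.96 -0.08  0.71 -0.97]
0.05 -0.02 0.2 [ 0.34  0.42  0.07  2.07 -0.29  0.51 -0.73]
0.05 -0.02 0.4 [ 0.5   0.39 -0.03  2.17 -0.74  0.34 -0.23]
0.05 -0.02 0.5 [ 0.65  0.4  -0.16  2.21 -1.06  0.3   0.13]
0.05 -0.02 0.6 [ 0.98  0.45 -0.47  2.24 -1.32  0.22  0.48]
0.05 -0.02 0.8 [ 1.73  1.01 -1.
[... 1637 characters left out ...]
0 0.4 [ 0.44  0.35  0.    2.13 -0.64  0.4  -0.37]
0.08 0 0.5 [ 0.53  0.35 -0.06  2.18 -0.95  0.35 -0.03]
0.08 0 0.6 [ 0.72  0.37 -0.22  2.22 -1.26  0.32  0.33]
0.08 0 0.8 [ 1.67  0.87 -1.22  2.26  1.77  0.14 -2.27]
organiser [302.8 127.2] 0.92 [ 0.5367 -0.2509]
tipped_jar [281.6 170.8] 0.68 [ 0.4775 -0.2331]
front_jar [278.8  37. ] 0.88 [ 0.6364 -0.1986]
second_jar [279.5  79.2] 0.89 [ 0.5885 -0.2086]
second_jar [198.8  93.3] 0.66 [ 0.5518 -0.109 ]
second_jar [328.3  41.9] 0.57 [ 0.6424 -0.26  ]
follower_knob [279.7 193.8] 0.63 [ 0.4556 -0.2346]
follower_face [281.6 173.8] 0.76 [ 0.4683 -0.2344]
black_jar_1 [330.2  91.3] 0.94 [ 0.5857 -0.2756]
black_jar_1 [329.7  43.1] 0.75 [ 0.6403 -0.2619]
```

View pics/w1.png

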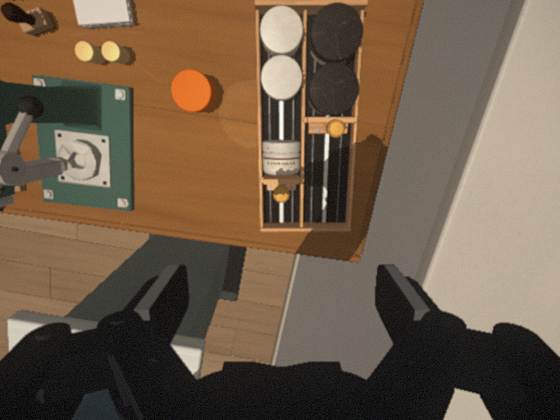

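```bash
python3 - <<'E'
from h import *
from scipy.optimize import least_squares
o=[]
for k,p in {(273.5,202.5):(.1395,.0635,.040),(334,191):(.1395,-.0635,.040),(298,338.5):(-.1395,.0635,.028),(360,325):(-.1395,-.0635,.028)}.items():o.append(("top",k,p))
for k,p in {(260.5,231):(-.1395,.0635,.028),(351,231):(-.1395,-.0635,.028),(281.5,77):("s",.0335,.046),(281.5,30):("f",.0335,.046),(281.5,195):("k",.0335,.079)}.items():o.append(("wrist",k,p))
o.append(("scene",(348.5,244.9),("k",.0335,.072)));o.append(("top",(307.3,306),("k",.0335,.079)))
def f(v):
    d=dict(s=v[3],f=v[4],k=v[5]);return np.concatenate([proj(c,O(v,(d.get(p[0],p[0]),p[1],p[2])))-np.array(k) for c,k,p in o])
r=least_squares(f,[.5365,-.254,.1914,.055,.108,-.073],loss="soft_l1");print(np.round(r.x,4));print([(a[0],np.round(b,1)) for a,b in zip(o,f(r.x).reshape(-1,2))])
# tipped jar visible ends in wrist: base edge row ~177, lid edge row ~141 at z~.04
def inv(q,p): s,co=np.sin(q[2]),np.cos(q[2]);d=np.array(p[:2])-q[:2];return np.round([co*d[0]+s*d[1],-s*d[0]+co*d[1]],4)
for px in((281,141),(281,176)):print(px,inv(r.x,ray("wrist",px,.045)))
im=read_camera("wrist");d=dict(s=r.x[3],f=r.x[4],k=r.x[5])
cv2.imwrite("pics/w2.png",cv2.resize(im[0:240,230:390,::-1],None,fx=2.5,fy=2.5,interpolation=2))
E
```

```text
[ 0.5364 -0.255   0.1917  0.0572  0.106  -0.0755]
[('top', array([-0.9, -1.9])), ('top', array([ 0.6, -2. ])), ('top', array([0.3, 1.2])), ('top', array([1.9, 2.6])), ('wrist', array([-0.5, -0.1])), ('wrist', array([ 0.2, -0.1])), ('wrist', array([-0.1,  0. ])), ('wrist', array([-0.1,  0. ])), ('wrist', array([-0. , -0.1])), ('scene', array([-1.2,  1.6])), ('top', array([0.7, 0.3]))]
(281, 141) [-0.0156  0.0341]
(281, 176) [-0.0591  0.0341]
```

View pics/w2.png

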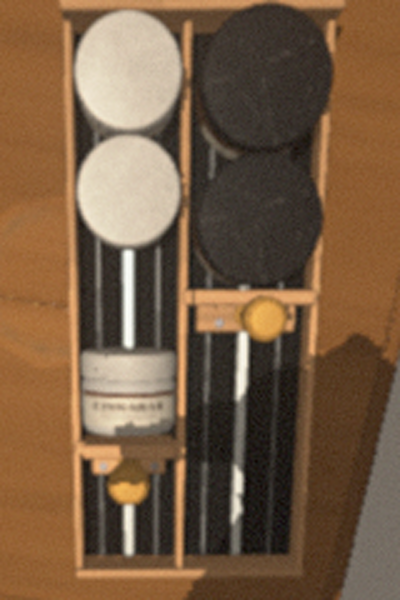

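```bash
cat >> h.py <<'E'
Q=np.array([.5364,-.255,.1917]);YAW=Q[2];LY=.0335
def go(x,z,th=0,y=None,speed=.15): movel(list(O(Q,(x,LY if y is None else y,z))),list(quat(th,sg=-1)),speed=speed)
def org(p):
    d=np.array(p[:2])-Q[:2];s,c=np.sin(YAW),np.cos(YAW);return np.array([c*d[0]+s*d[1],-s*d[0]+c*d[1],p[2]])
def st(n=""): print(n,round(read_time_s(),2),"org",np.round(org(read_eef_pos()),4),"F",np.round(read_ft_force(),1),"gap",round(read_finger_gap(),4),"g",np.round(read_grasp_force(),1))
E
python3 - <<'E'
from h import *
move_gripper(.05,20)
go(-.0755,.11,speed=.25);st("above")
go(-.0755,.075,speed=.08);st("down")
move_gripper(.0,20);st("grip")
E
```

```text
above 8.06 org [-0.0743  0.0328  0.1112] F [0.5 0.4 0.9] gap 0.05 g 0.0
down 8.64 org [-0.0755  0.0335  0.0749] F [-0.4  0.3  0.5] gap 0.0499 g 0.0
grip 9.02 org [-0.075   0.0343  0.0757] F [-0.5  3.4  5.2] gap 0.0185 g 19.7
```

```bash
python3 - <<'E'
from h import *
go(-.0755,.077,speed=.05);st("up2")
go(-.1195,.077,speed=.08);st("pulled")
move_gripper(.05,20);go(-.1195,.13,speed=.2);st("off")
go(-.04,.30,speed=.3)
C=read_camera("wrist");cv2.imwrite("pics/w3.png",cv2.resize(C[100:400,180:400,::-1],None,fx=2,fy=2))
for n,z in dict(tipped_jar=.03,follower_knob=.072).items():
    for r in tip_of("wrist",n)[:2]: print(n,np.round(r["at"],1),round(r["confidence"],2),np.round(org(ray("wrist",r["at"],z)),4))
E
```

```text
up2 9.27 org [-0.0762  0.0344  0.0759] F [ 1.1  1.4 -7.4] gap 0.0185 g 21.2
pulled 9.97 org [-0.1226  0.0342  0.076 ] F [ -1.8   0.7 -15.9] gap 0.0185 g 20.7
off 10.79 org [-0.1185  0.0328  0.1312] F [ 0.5 -0.1  1. ] gap 0.0501 g 0.0
tipped_jar [285.8 190.9] 0.66 [-0.0615  0.0289  0.03  ]
follower_knob [281.  253.3] 0.82 [-0.1277  0.0347  0.072 ]
follower_knob [331.8  51.2] 0.41 [ 0.091  -0.0162  0.072 ]
```

View pics/w3.png

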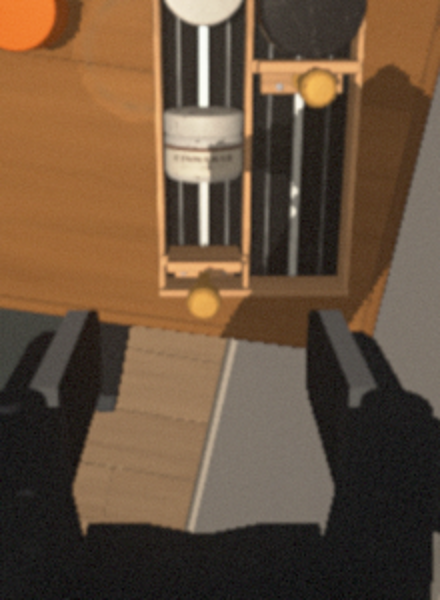

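```bash
sed -i 's/LY=.0335/LY=.034/' h.py; python3 - <<'E'
from h import *
for px in((282,153.5),(282,191.5)):
    for z in(.035,.05):print(px,z,np.round(org(ray("wrist",px,z)),4))
c=np.linalg.inv(np.array(camera_params("wrist")["camera_from_world"]))[:3,3];print("cam",np.round(org(c),3))
for px in((282,251),):print("knob",np.round(org(ray("wrist",px,.079)),4))
# tool tilt to start pose
move_gripper(.058,20)
go(-.03,.15,-.45,speed=.1);st("tilt")
E
```

```text
(282, 153.5) 0.035 [-0.014   0.0335  0.035 ]
(282, 153.5) 0.05 [-0.0122  0.0334  0.05  ]
(282, 191.5) 0.035 [-0.0608  0.0335  0.035 ]
(282, 191.5) 0.05 [-0.0572  0.0335  0.05  ]
cam [0.031 0.033 0.42 ]
knob [-0.1216  0.0335  0.079 ]
tilt 13.62 org [-0.0299  0.0335  0.1509] F [ 0.7  0.1 -0.2] gap 0.0579 g 0.0
```

```bash
python3 - <<'E'
from h import *
go(-.0265,.065,-.45,speed=.12);pause(.2);st();f0=np.array(read_ft_force())
z=.060
while z>.0405:
    go(-.0265,z,-.45,speed=.04);f=np.array(read_ft_force())-f0
    if abs(f).max()>3: print("touch",z,f);break
    z-=.002
st("end")
E
```

```text
14.68 org [-0.0258  0.0336  0.066 ] F [0.1 0.2 0.7] gap 0.0579 g 0.0
touch 0.055999999999999994 [-0.79696133  1.50249642  4.41805863]
end 15.45 org [-0.0263  0.0337  0.0568] F [-0.6  1.7  5.1] gap 0.0577 g 0.0
```

```bash
python3 - <<'E'
from h import *
pause(.2);st("static")
for z in(.054,.052):
    go(-.0265,z,-.45,speed=.04);pause(.15);st(z)
save("wrist","w4.png")
E
```

```text
static 15.65 org [-0.0263  0.0337  0.0567] F [-1.6  1.1  5.1] gap 0.0583 g 0.0
0.054 16.05 org [-0.0262  0.0336  0.0563] F [-3.1  2.  11.6] gap 0.0579 g 0.0
0.052 16.45 org [-0.0261  0.0334  0.056 ] F [-3.2  4.2 18.3] gap 0.0583 g 0.0
```

View pics/w4.png

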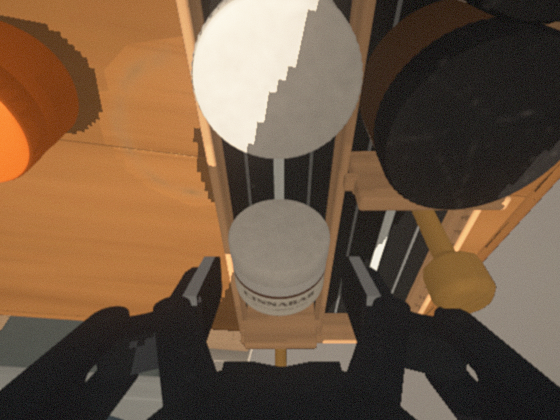

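```bash
python3 - <<'E'
from h import *
go(-.0265,.0600,-.45,speed=.05);pause(.1);st("raised")
move_gripper(0,30);st("grip")
pause(.2);go(-.0265,.066,-.45,speed=.05);pause(.15);st("lift")
save("wrist","w5.png")
E
```

```text
raised 16.91 org [-0.0269  0.0343  0.0592] F [-0.7  0.4  0.2] gap 0.0579 g 0.0
grip 17.23 org [-0.0266  0.0345  0.0597] F [-0.6  0.4  0.4] gap 0.0388 g 26.8
lift 17.85 org [-0.0265  0.0339  0.066 ] F [ 0.  -0.4 -1.3] gap 0.0393 g 26.6
```

View pics/w5.png

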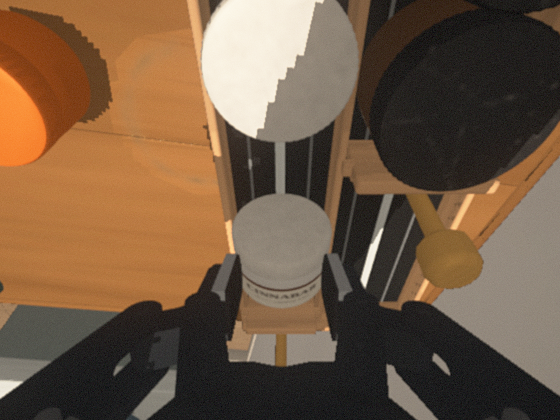

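```bash
cat >> h.py <<'E'
T0=np.array([-.0265,.060]);COR=np.array([[-.0545,.006],[-.0545,.0546],[-.0145,.006],[-.0145,.0546]])-T0
def tz(phi,clear):
    s,c=np.sin(phi),np.cos(phi);return .006+clear-(COR[:,0]*s+COR[:,1]*c).min()
E
python3 - <<'E'
from h import *
for k in range(1,11):
    phi=.1*k;j0=np.array(read_qpos());t=read_time_s()
    go(-.0265-.0095*k/10,tz(phi,.004),-.45+phi,speed=.03)
    print(np.round(np.abs(np.array(read_qpos())-j0).max()/(read_time_s()-t),2),end=" ")
    if k%2==0: st(round(phi,1))
save("wrist","w6.png")
E
```

```text
0.4 0.4 0.2 18.4 org [-0.0293  0.0333  0.0689] F [ 0.4  0.1 -1.6] gap 0.039 g 26.7
0.41 0.42 0.4 18.9 org [-0.0311  0.0338  0.0704] F [ 0.7  0.1 -0.3] gap 0.0388 g 26.8
0.42 0.42 0.6 19.4 org [-0.0332  0.0342  0.0698] F [-0.1 -0.5 -2. ] gap 0.0385 g 26.9
0.5 0.6 0.8 19.97 org [-0.034   0.0343  0.0675] F [-0.6  0.1 -1.1] gap 0.0389 g 26.9
0.66 0.66 1.0 20.73 org [-0.0351  0.0337  0.0631] F [ 0.4  0.  -0.3] gap 0.0389 g 27.0
```

View pics/w6.png

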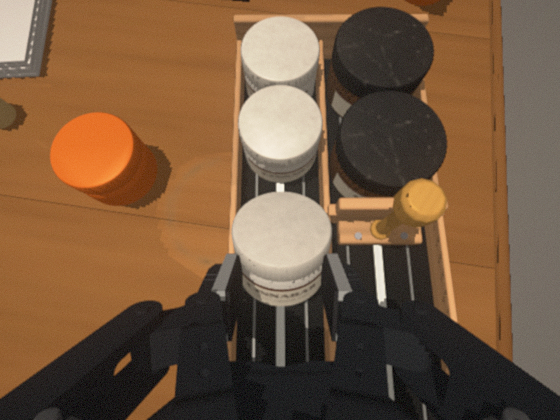

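```bash
python3 - <<'E'
from h import *
x=-.036
for phi in(1.1,1.2):
    try: go(x,tz(phi,.004),-.45+phi,speed=.03);P=phi
    except MotionError as e: print(e);break
st(P);print(np.round(read_qpos(),2))
for c in(.002,.001,0,-.001,-.002):
    go(x,tz(P,c),-.45+P,speed=.03);pause(.1);f=np.array(read_ft_force())
    if f[2]>2: break
st(c)
move_gripper(.062,20);pause(.4);st("open")
save("wrist","w7.png")
for r in tip_of("wrist","tipped_jar")[:2]: print(np.round(r["at"]),r["confidence"],org(ray("wrist",r["at"],.006)))
E
```

```text
the arm cannot follow that straight line within its joint ranges
1.1 21.19 org [-0.0355  0.0338  0.0595] F [ 0.7 -0.3 -1.6] gap 0.039 g 27.0
[ 1.41  0.56 -0.88  2.26 -0.84  0.09  0.15]
-0.002 22.94 org [-0.0358  0.0338  0.0539] F [-3.7 -0.1  5.2] gap 0.0386 g 28.9
open 23.69 org [-0.036   0.034   0.0534] F [ 0.2 -1.3 -0.1] gap 0.0624 g 0.0
[283. 274.] 0.83 [-0.02147716  0.03215662  0.006     ]
```

View pics/w7.png

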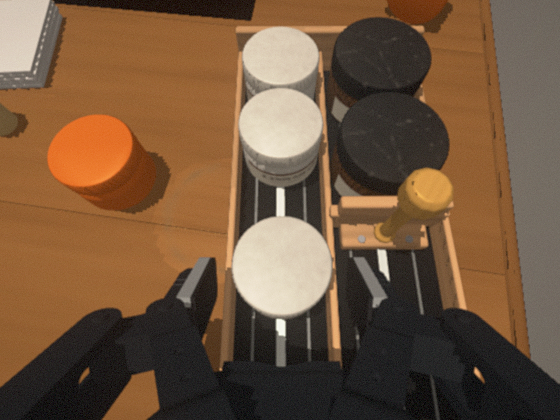

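```bash
python3 - <<'E'
from h import *
go(-.06,.14,.6,speed=.12)
go(-.10,.16,.3,speed=.1)
go(-.121,.14,0,speed=.08);st("above");print(np.round(read_qpos(),2))
save("wrist","w8.png")
for r in tip_of("wrist","follower_knob")[:2]: print(np.round(r["at"]),r["confidence"],org(ray("wrist",r["at"],.072)))
move_gripper(.05,20);go(-.121,.0765,speed=.1);pause(.1);st("down")
move_gripper(0,20);pause(.1);st("grip")
E
```

```text
above 25.98 org [-0.1214  0.0346  0.1391] F [ 0.3 -0.1  0.7] gap 0.0621 g 0.0
[ 0.85  0.23 -0.44  2.08  0.13  0.85 -1.04]
[284. 236.] 0.57 [-0.12347508  0.03195494  0.072     ]
down 27.24 org [-0.1203  0.0335  0.0773] F [ 0.8  0.2 -0.2] gap 0.0502 g 0.0
grip 27.72 org [-0.1207  0.0342  0.0771] F [-1.1  2.5  6. ] gap 0.0188 g 19.6
```

```bash
python3 - <<'E'
from h import *
ex=np.array([np.cos(YAW),np.sin(YAW),0])
go(-.05,.0765,speed=.04);pause(.1);st("near")
x=-.05
while x<-.012:
    x+=.002;go(x,.0765,speed=.03);f=-np.array(read_ft_force())@ex
    print(round(x,3),round(org(read_eef_pos())[0],4),round(f,1),end=" | ")
    if f>9: break
pause(.2);st("pushed")
E
```

```text
near 29.74 org [-0.0504  0.0344  0.0771] F [-2.7  1.8  6.8] gap 0.0187 g 19.7
-0.048 -0.0482 1.4 | -0.046 -0.0462 2.3 | -0.044 -0.0442 2.2 | -0.042 -0.0422 2.4 | -0.04 -0.0402 1.6 | -0.038 -0.0381 2.5 | -0.036 -0.0362 2.6 | -0.034 -0.0342 3.0 | -0.032 -0.0322 2.0 | -0.03 -0.0302 1.8 | -0.028 -0.0282 2.2 | -0.026 -0.0262 2.0 | -0.024 -0.0244 3.2 | -0.022 -0.0229 4.1 | -0.02 -0.0225 6.2 | -0.018 -0.0222 9.7 | pushed 33.94 org [-0.0223  0.0345  0.077 ] F [-9.6  1.  13.3] gap 0.0188 g 20.2
```

```bash
python3 - <<'E'
from h import *
go(-.0215,.0765,speed=.03);pause(.1);st("relax")
move_gripper(.046);go(-.0225,.13,speed=.1);go(-.08,.25,speed=.25);pause(.3);st("off")
save("wrist","w9.png",(180,20,400,320),2)
for n,z in dict(tipped_jar=.006,second_jar=.006,front_jar=.006,follower_knob=.072,black_jar_1=.006).items():
    for r in tip_of("wrist",n)[:2]: print(n,np.round(r["at"],1),round(r["confidence"],2),np.round(org(ray("wrist",r["at"],z)),4))
E
```

```text
relax 34.31 org [-0.0228  0.0345  0.0771] F [-5.   2.2  8.2] gap 0.0188 g 19.8
off 36.35 org [-0.0801  0.0347  0.2485] F [-0.4  0.  -0.2] gap 0.0455 g 0.0
tipped_jar [288.   98.8] 0.68 [0.0109 0.0269 0.006 ]
tipped_jar [283.  135.9] 0.66 [-0.0286  0.0323  0.006 ]
second_jar [281.   51.7] 0.82 [0.0577 0.0343 0.006 ]
second_jar [182.5  67.4] 0.7 [0.0425 0.1391 0.006 ]
front_jar [280.7 134.7] 0.61 [-0.0271  0.0345  0.006 ]
follower_knob [281.9 137.2] 0.72 [-0.0257  0.033   0.072 ]
follower_knob [280.8 118.6] 0.44 [-0.0092  0.034   0.072 ]
black_jar_1 [340.6  63.9] 0.55 [ 0.0461 -0.0294  0.006 ]
```

View pics/w9.png

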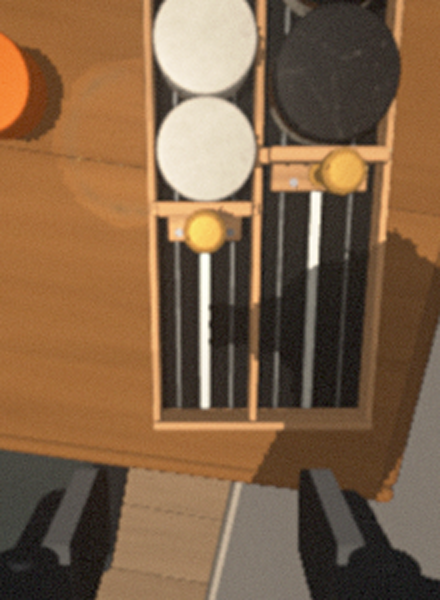

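```bash
python3 -c "
from bench import *
print(sign_off(),read_time_s())"
```

```text
the job is handed in; nothing more can be done
the job is handed in; nothing more can be done
```

The toppled jar was tipped upright in its lane, and the follower was pushed up until it met firm resistance. The last picture shows the second and righted jars close together with the follower against them; the front jar was out of frame. The job was handed in after about 36 s, and I have not seen the verdict.

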